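# Close up two rows of cream jars in a counter display

### The job

Close up the counter display: in each of its two brass-railed lanes, gently push the row of touching cream jars along as one train, with the fingertips behind its last jar only, until the front jar rests against the brass end stop and the whole row is tight. Do not lift or tip any jar or push on the others, and leave the bottle, vial and carton where they stand; either row may go first, and finish with the hand clear.

Things in the scene. Friction and masses are not known exactly. Their poses are not given: they have to be found in the camera images.
- feeder: fixed two-lane display feeder, wooden base 330 x 130 mm, 10 mm thick; place and angle differ each time. Origin on the counter under its middle; x runs along the lanes to the brass end stop, y across them, z up. Base from x = -170 to +160 mm, jars stand on its top. Lane centre lines at y = +31 and -31 mm. Stop face at x = +150 mm. A lane is open at the end away from the stop
- stop (a point): middle of the brass end stop's inner face, 23 mm above the counter, between the lanes; axes as the feeder's. The stop crosses both lanes, its top 36 mm above the counter. With a row home, the front jar's axis is 20 mm before this face and each next one 40 mm further back (last white jar at feeder x = +10 mm, last pink at +50 mm)
- lane_left (a point): point on the centre line of the feeder's +y lane, on the base top, halfway along (feeder x = 0). Each lane is 43 mm wide between two brass rails 4 mm wide, whose tops are 18 mm above the counter (8 mm above the base)
- lane_right (a point): the same for the feeder's -y lane
- white1: upright round cosmetic jar, 40 mm diameter, 36 mm tall, about 80 g, white with a white lid; origin at the centre of its underside, z up along its axis; number 1 of 4 counted from the end stop in the white row, the FRONT jar. The four white jars stand one behind another, touching, in one lane, either one; the row starts 50 to 110 mm short of the stop and takes under 5 N to push
- white2: upright round cosmetic jar, 40 mm diameter, 36 mm tall, about 80 g, white with a white lid; origin at the centre of its underside, z up along its axis; number 2 of 4 counted from the end stop in the white row
- white3: upright round cosmetic jar, 40 mm diameter, 36 mm tall, about 80 g, white with a white lid; origin at the centre of its underside, z up along its axis; number 3 of 4 counted from the end stop in the white row
- white4: upright round cosmetic jar, 40 mm diameter, 36 mm tall, about 80 g, white with a white lid; origin at the centre of its underside, z up along its axis; number 4 of 4 counted from the end stop in the white row, the LAST jar, the one to push
- pink1: upright round cosmetic jar, 40 mm diameter, 36 mm tall, about 80 g, pink with a brass lid; origin at the centre of its underside, z up along its axis; number 1 of 3 counted from the end stop in the pink row, the FRONT jar. The three pink jars stand touching in the other lane, also 50 to 110 mm short of the stop, under 4 N to push
- pink2: upright round cosmetic jar, 40 mm diameter, 36 mm tall, about 80 g, pink with a brass lid; origin at the centre of its underside, z up along its axis; number 2 of 3 counted from the end stop in the pink row
- pink3: upright round cosmetic jar, 40 mm diameter, 36 mm tall, about 80 g, pink with a brass lid; origin at the centre of its underside, z up along its axis; number 3 of 3 counted from the end stop in the pink row, the LAST jar, the one to push
- bottle: bystander: upright white lotion bottle, 56 mm diameter, 125 mm tall, on the counter beyond the end stop; origin at the centre of its underside
- vial: bystander: upright small amber vial with a metal cap, 26 mm diameter, 46 mm tall, on the counter beyond the end stop; origin at the centre of its underside
- carton: bystander: flat pink carton 90 x 50 x 40 mm (its x, y, z) lying on the counter beside the feeder, on its -y side; origin at the centre of its underside

How it is judged:
At the end, for the whole second after the job is handed in: All seven jars stand upright at rest in their lanes, the front jar of each row against the end stop and every jar within 4 mm of its place in the closed-up row; bottle, vial and carton are upright within 15 mm of where they stood (x of white1 in the frame of feeder between 0.126 and 0.134 m and z of white1 in the frame of feeder between 0.006 and 0.013 m and angle between each of white1, white2, white3, white4, pink1, pink2, pink3's own z axis and vertical below 0.1 rad and linear speed of each of white1, white2, white3, white4, pink1, pink2, pink3 below 0.02 m/s and x of white2 in the frame of feeder between 0.086 and 0.094 m and z of white2 in the frame of feeder between 0.006 and 0.013 m and x of white3 in the frame of feeder between 0.046 and 0.054 m and z of white3 in the frame of feeder between 0.006 and 0.013 m and x of white4 in the frame of feeder between 0.006 and 0.014 m and z of white4 in the frame of feeder between 0.006 and 0.013 m and x of pink1 in the frame of feeder between 0.126 and 0.134 m and z of pink1 in the frame of feeder between 0.006 and 0.013 m and x of pink2 in the frame of feeder between 0.086 and 0.094 m and z of pink2 in the frame of feeder between 0.006 and 0.013 m and x of pink3 in the frame of feeder between 0.046 and 0.054 m and z of pink3 in the frame of feeder between 0.006 and 0.013 m and ((y of white1 in the frame of feeder between 0.026 and 0.036 m and y of white2 in the frame of feeder between 0.026 and 0.036 m and y of white3 in the frame of feeder between 0.026 and 0.036 m and y of white4 in the frame of feeder between 0.026 and 0.036 m) or (y of white1 in the frame of feeder between -0.036 and -0.026 m and y of white2 in the frame of feeder between -0.036 and -0.026 m and y of white3 in the frame of feeder between -0.036 and -0.026 m and y of white4 in the frame of feeder between -0.036 and -0.026 m)) and ((y of pink1 in the frame of feeder between 0.026 and 0.036 m and y of pink2 in the frame of feeder between 0.026 and 0.036 m and y of pink3 in the frame of feeder between 0.026 and 0.036 m) or (y of pink1 in the frame of feeder between -0.036 and -0.026 m and y of pink2 in the frame of feeder between -0.036 and -0.026 m and y of pink3 in the frame of feeder between -0.036 and -0.026 m)) and distance of each of bottle, vial, carton from where it was at the start of the episode below 0.015 m and angle between each of bottle, vial, carton's own z axis and vertical below 0.15 rad); the robot touches nothing.
It fails at once if a jar is lifted more than 10 mm off the feeder's base (z of any of white1, white2, white3, white4, pink1, pink2, pink3 in the frame of feeder above 0.02 m).
It fails at once if a jar is tipped by more than 20 degrees (angle between any of white1, white2, white3, white4, pink1, pink2, pink3's own z axis and vertical above 0.35 rad).
It fails at once if the fingers push (over 3 N) on a jar other than the last of its row (contact force between the fingers and white1 above 3 N or contact force between the fingers and white2 above 3 N or contact force between the fingers and white3 above 3 N or contact force between the fingers and pink1 above 3 N or contact force between the fingers and pink2 above 3 N).
It fails at once if a row is rammed: more than 50 N on its last jar or on the end stop (contact force between the fingers and white4 above 50 N or contact force between the fingers and pink3 above 50 N or contact force between any of white1, pink1 and feeder above 50 N).
It fails at once if the bottle, vial or carton is moved more than 15 mm or tipped over (distance of any of bottle, vial, carton from where it was at the start of the episode above 0.015 m or angle between any of bottle, vial, carton's own z axis and vertical above 0.3 rad).
It also fails if it takes over 51 s, if anything falls off the work surface, if the arm or the gripper's body presses on something with over 40 N, if the wrist force passes 120 N, or if a joint passes its speed limit or range.

### The arm

A 7-joint arm with a two-finger parallel gripper is mounted at the origin on the work surface. World frame = base frame: x ahead of the robot, y to its left, z up, the work surface at z = 0. Lengths are in m, angles in rad, forces in N, time in s.
With the tool pointing down it reaches from about 0.4 to 0.85 m from the base axis. Payload 10.4 kg.
Tool frame: the origin (TCP) lies midway between the tips of the shut fingers; the grasp point (between the pads) lies 19 mm behind it (r.tcp_to_grasp is the z of the grasp point in the tool frame, in m); z points along the fingers, x is the direction in which the jaws open and shut, and the axes are right-handed (so a half turn about z gives the same grasp; the last joint's range is limited). The gripper opens to 87 mm and grips with 3 to 60 N. Pads are 19 mm wide; open, the fingers measure 117 mm over their backs; the gripper's body (75 mm by 190 mm) begins 51 mm behind the grasp point.
Start: joints at [-1.228, 0.332, -0.065, 1.46, 0.022, 1.35, -0.088], TCP at [0.224, 0.584, 0.223] pointing down, gripper open.
Joint ranges: [-2.6, 2.6], [-0.5, 2.12], [-1.47, 1.34], [0.16, 2.42], [-1.27, 4.41], [0.06, 2.06], [-2.6, 2.6]. Speed limits (rad/s): [2.22, 2.22, 2.79, 2.79, 3.14, 3.14, 3.14].

### API

Orientations are given as a unit quaternion [x, y, z, w].
In Python, from bench import r, camera, close_job gives the robot as it stands. The module is installed in compiled form; this text tells all that it offers.
- The arm moves only by the shell command python3 -m crank 'ROWS' [FORCE]. ROWS is JSON, a list of rows, each an object of numbers: "x", "y", "z": the shift along the tool's x, y, z scaled (see below); "ax", "ay", "az": the turn, a rotation vector about the tool's x, y, z scaled (see below); "claw": the closure, from -1 (fully open) to 1 (shut), so that 0 is half open. A call has exactly 5 rows; each row is the pose to reach, as a shift and turn from the pose commanded when the call began, along the tool's axes at that moment; what a row does not reach only later rows make up. The controller multiplies each number of a shift by 1 m and each number of a turn by 2 rad. A row lasts 1/12 s, in which the tool goes at most 41.7 mm and 7.16 degrees, less where a joint would pass 70% of its speed; a pose out of reach is approached as far as the arm can. A call with a number of a shift or a turn outside -1 to 1 is refused whole. A call with a gripper value outside its range is refused whole. The fingers move at their own pace and stop on an object; FORCE is the grip in N (left out, the last holds). Time passes only in rows, so rows that repeat a pose let the fingers close, or fill a call up. It gives the time, the measured TCP pose, the force and the opening at its end, in the units of the state.
- r.read_state(): the state, without advancing time (a new reading comes with each control period).
- camera(name): name is "scene" or "top" or "wrist"; returns a dict with "color" (400x640x3 uint8, blue, green, red), "fx", "fy", "cx", "cy" (pixels), "eye" and "orientation" of the camera in the world. Camera axes: x right, y down, z forward; pixel columns grow to the right and rows downward; lengths in m; the calibration is good to about 2 mm. A picture is of the moment at which its call begins. There is no depth.
- close_job(): hands the job in, once; it reports no verdict.
The state is a dict: "time": time; "joint_positions": joint angles; "joint_vel": joint speeds; "joint_torque": joint torques, N m; "ee_pos": TCP position; "eef_rot": TCP orientation; "ft_force": force on the tool from outside, world axes, zero at the start; "torque": the same for the moment, N m; "width": finger opening in m.
Only numpy, scipy, OpenCV 4.12 (cv2) and the standard library are available. Lean on these libraries where they do the work, as an engineer would, in place of code of your own. Each camera call takes 0.05 s, during which the arm holds its last target. There are 200 camera calls.

## Working session

There is one attempt and no reset: what is moved stays moved. The work goes in short steps, Python scripts to look and compute and a shell command to move; the robot and the scene stay as the last step left them, time stands still between calls to the robot, and variables do not carry over. Pictures are saved under pics/ and viewed, about 8 in all and at most 12, crops included, and the job is handed in when it is done.

```bash
mkdir -p pics; cat > h.py <<'E'
import numpy as np, cv2
from scipy.spatial.transform import Rotation as R
from bench import r, camera, close_job
def ray(c,u,v,z):
    d=R.from_quat(c["orientation"]).as_matrix()@np.array([(u-c["cx"])/c["fx"],(v-c["cy"])/c["fy"],1])
    e=np.array(c["eye"]); return e+d*(z-e[2])/d[2]
def proj(c,p):
    q=R.from_quat(c["orientation"]).as_matrix().T@(np.array(p)-np.array(c["eye"]))
    return c["fx"]*q[0]/q[2]+c["cx"],c["fy"]*q[1]/q[2]+c["cy"]
E
python3 - <<'E'
from h import *
for n in("top","scene"):
    c=camera(n); cv2.imwrite(f"pics/{n}0.png",c["color"]); print(n,c["eye"],c["orientation"],c["fx"])
s=r.read_state(); print(s["time"],s["ee_pos"],s["eef_rot"],s["ft_force"],s["width"])
E
```

```text
top [0.49047293 0.11283634 0.90552009] [-0.70297476  0.70971739 -0.03595396  0.02889704] 483.5652251467804
scene [1.04975904 0.50607788 0.47856788] [ 0.38402431  0.8094355  -0.40363674 -0.1855179 ] 407.03071061206543
0.1 [0.22346269 0.58331775 0.22183726] [ 8.23922850e-01  5.66701623e-01 -5.03682631e-04  3.92672147e-04] [-0.11896844  0.70848196  0.22099266] 0.08665972017518199
```

View pics/top0.png

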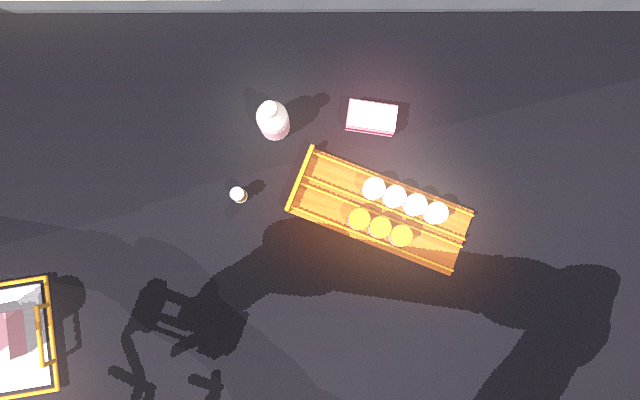

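The stop is on the left, around (300,180). The white row is in the upper lane with lids from (373,188) to (437,212), and the last jar is on the right. The pink row is in the lower lane with lids from (359,218) to (401,235). The bottle, vial and carton stand beyond and beside the feeder, away from the open end.

```bash
python3 - <<'E'
from h import *
c=camera("top"); im=c["color"]; hsv=cv2.cvtColor(im,cv2.COLOR_BGR2HSV)
roi=np.zeros(im.shape[:2],np.uint8); roi[140:280,280:480]=255
g=cv2.resize(im[130:290,270:490],None,fx=3.6,fy=3.6,interpolation=cv2.INTER_CUBIC); cv2.imwrite("pics/crop1.png",g)
for n,g in(("white",[(373,188),(395,196),(415,204),(437,212)]),("pink",[(359,218),(380,227),(401,235)])):
    P=np.array([ray(c,u,v,.046)[:2] for u,v in g]); print(n,P.round(4).tolist())
    d=np.polyfit(P[:,0],P[:,1],1); print(np.arctan2(*(P[0]-P[-1])[::-1]))
m=((hsv[...,0]>8)&(hsv[...,0]<32)&(hsv[...,1]>120)&(hsv[...,2]>90)).astype(np.uint8)*255&roi
ct=max(cv2.findContours(cv2.morphologyEx(m,cv2.MORPH_CLOSE,np.ones((9,9))),0,2)[0],key=cv2.contourArea)
b=cv2.boxPoints(cv2.minAreaRect(ct)); print(b)
Q=np.array([ray(c,u,v,.015)[:2] for u,v in b]);print(Q.round(4).tolist(),np.linalg.norm(Q-np.roll(Q,1,0),axis=1))
E
```

```text
white [[0.5963, 0.011], [0.5815, -0.0281], [0.5668, -0.0636], [0.5521, -0.1026]]
1.1998505612667274
pink [[0.5427, 0.037], [0.5263, -0.0001], [0.5118, -0.0371]]
1.1754783169971537
[[282.3145  210.69223]
 [310.1413  143.23328]
 [477.26642 212.1724 ]
 [449.43964 279.63135]]
[[0.5594, 0.1757], [0.6855, 0.1234], [0.5533, -0.1851], [0.4303, -0.1292]] [0.33110196 0.13648816 0.33555494 0.1351874 ]
```

View pics/crop1.png

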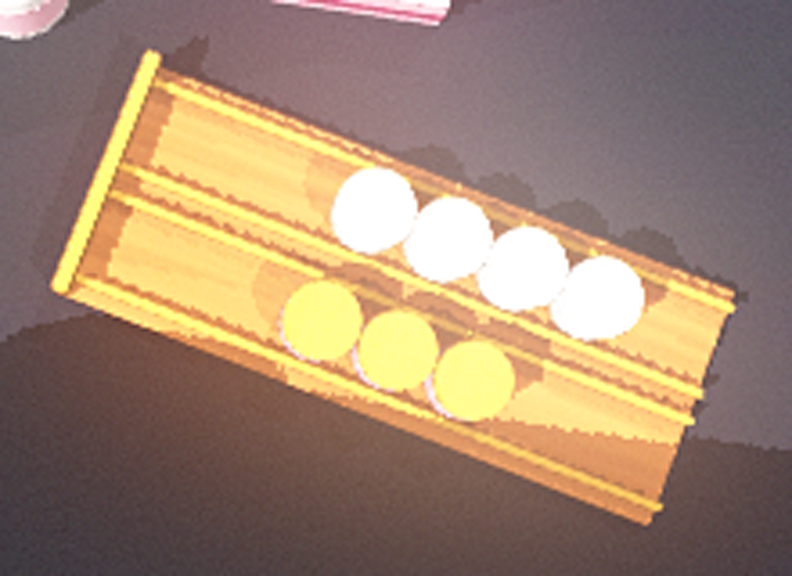

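The crop shows the rails clearly. The outer ones run from (165,85) to (733,303) and from (85,287) to (660,508), and the stop's inner top edge runs from (161,55) to (73,291). The last white lid is at (602,298) and the last pink one at (471,380). I'll fit the feeder frame from these.

```bash
python3 - <<'E'
from h import *
c=camera("top")
f=lambda u,v,z: ray(c,u/3.6+270-.36,v/3.6+130-.36,z)[:2]
a,b=f(165,85,.018),f(733,303,.018); a2,b2=f(85,287,.018),f(660,508,.018)
s1,s2=f(161,55,.036),f(73,291,.036)
th=[np.arctan2(*(p-q)[::-1]) for p,q in((a,b),(a2,b2))]+[np.arctan2(*(s2-s1)[::-1])-np.pi/2]
print("angles",th, "rail sep",np.linalg.norm(b-b2),"stop len",np.linalg.norm(s1-s2))
t=np.mean(th[:2]); x=np.array([np.cos(t),np.sin(t)]); y=np.array([-x[1],x[0]])
cy=((a+b+a2+b2)/4)@y; sx=((s1+s2)/2)@x; O=(sx-.150)*x+cy*y
print("O",O,"t",t)
for n,g in(("white",[(374,210),(448,240),(523,268),(602,298)]),("pink",[(321,320),(396,350),(471,380)])):
    for q in g: 
        p=f(*q,.046); print(n,p.round(4),((p-O)@x).round(4),((p-O)@y).round(4))
s=r.read_state(); T=R.from_quat(s["eef_rot"]).as_matrix(); print(T.round(3))
print("y-axis heading",np.arctan2(T[1,1],T[0,1]),"x",np.arctan2(T[1,0],T[0,0]))
E
```

```text
angles [np.float64(1.1914646257748984), np.float64(1.19401831267366), np.float64(1.2103554267567382)] rail sep 0.1116165741953666 stop len 0.12784374741354657
O [ 5.60050864e-01 -4.44130691e-04] t 1.1927414692242793
white [0.5963 0.0101] 0.0232 -0.0299
white [ 0.581  -0.0265] -0.0165 -0.0291
white [ 0.5667 -0.0634] -0.0561 -0.0294
white [ 0.5514 -0.1023] -0.0979 -0.0295
pink [0.5418 0.0374] 0.0284 0.031
pink [0.5266 0.0006] -0.0114 0.0315
pink [ 0.5114 -0.0362] -0.0512 0.032
[[ 0.358  0.934 -0.   ]
 [ 0.934 -0.358 -0.001]
 [-0.001  0.    -1.   ]]
y-axis heading -0.36576756683960093 x 1.2050287179850596
```

```bash
python3 -m crank '[{"x":-0.1,"y":0.18,"az":0.006,"claw":1},{"x":-0.1,"y":0.18,"az":0.006,"claw":1},{"x":-0.1,"y":0.18,"az":0.006,"claw":1},{"x":-0.1,"y":0.18,"az":0.006,"claw":1},{"x":-0.1,"y":0.18,"az":0.006,"claw":1}]'
python3 -m crank '[{"x":-0.1,"y":0.18,"claw":1},{"x":-0.1,"y":0.18,"claw":1},{"x":-0.1,"y":0.18,"claw":1},{"x":-0.1,"y":0.18,"claw":1},{"x":-0.1,"y":0.18,"claw":1}]'
cat >> h.py <<'E'
t=1.1927; O=np.array([.56005,-.00044]); X=np.array([np.cos(t),np.sin(t)]); Y=np.array([-X[1],X[0]])
def where(gx=None,gy=None):
    s=r.read_state(); p=s["ee_pos"]; T=R.from_quat(s["eef_rot"]).as_matrix()
    q=p[:2]-O; print("t",round(s["time"],2),"feeder xyz",(q@X).round(4),(q@Y).round(4),p[2].round(4),"head err",round(t-np.arctan2(T[1,0],T[0,0]),4),"tilt",T[:,2].round(4),"F",np.array(s["ft_force"]).round(2),"w",round(s["width"],4))
    if gx is not None:
        d=O+gx*X+gy*Y-p[:2]; print("tool shift",(T.T@np.array([*d,0])).round(4))
E
python3 -c "
from h import *
where(-.155,-.0305)"
```

```text
t 0.2 feeder xyz 0.4184 0.5283 0.222 head err -0.0123 tilt [-3.e-04 -9.e-04 -1.e+00] F [1.13 0.26 0.24] w 0.0873
tool shift [-0.5802  0.5517  0.0006]schema error: expected keys x, y, z, ax, ay, az, claw
schema error: expected keys x, y, z, ax, ay, az, claw
```

All keys are required in every row.

```bash
python3 -m crank '[{"x":-0.1,"y":0.18,"z":0,"ax":0,"ay":0,"az":0.006,"claw":1},{"x":-0.1,"y":0.18,"z":0,"ax":0,"ay":0,"az":0.006,"claw":1},{"x":-0.1,"y":0.18,"z":0,"ax":0,"ay":0,"az":0.006,"claw":1},{"x":-0.1,"y":0.18,"z":0,"ax":0,"ay":0,"az":0.006,"claw":1},{"x":-0.1,"y":0.18,"z":0,"ax":0,"ay":0,"az":0.006,"claw":1}]'
python3 -m crank '[{"x":-0.1,"y":0.18,"z":0,"ax":0,"ay":0,"az":0,"claw":1},{"x":-0.1,"y":0.18,"z":0,"ax":0,"ay":0,"az":0,"claw":1},{"x":-0.1,"y":0.18,"z":0,"ax":0,"ay":0,"az":0,"claw":1},{"x":-0.1,"y":0.18,"z":0,"ax":0,"ay":0,"az":0,"claw":1},{"x":-0.1,"y":0.18,"z":0,"ax":0,"ay":0,"az":0,"claw":1}]'
python3 -c "
from h import *
where(-.155,-.0305)"
```

```text
time: 0.62
ee_pos: [0.3571, 0.4238, 0.2225]
eef_rot: [0.827, 0.562, 0.0, 0.0]
ft_force: [0.6, 0.6, -0.6]
width: 0.0612
time: 1.03
ee_pos: [0.4874, 0.2643, 0.2227]
eef_rot: [0.827, 0.562, 0.0, 0.0]
ft_force: [1.0, 0.3, -0.4]
width: 0.0282
t 1.03 feeder xyz 0.2192 0.1652 0.2227 head err 0.0003 tilt [ 3.e-04  1.e-04 -1.e+00] F [ 1.02  0.26 -0.41] w 0.0282
tool shift [-0.3742  0.1958 -0.    ]
```

```bash
python3 -m crank '[{"x":-0.18,"y":0.095,"z":0,"ax":0,"ay":0,"az":0,"claw":1},{"x":-0.18,"y":0.095,"z":0,"ax":0,"ay":0,"az":0,"claw":1},{"x":-0.18,"y":0.095,"z":0,"ax":0,"ay":0,"az":0,"claw":1},{"x":-0.18,"y":0.095,"z":0,"ax":0,"ay":0,"az":0,"claw":1},{"x":-0.18,"y":0.095,"z":0,"ax":0,"ay":0,"az":0,"claw":1}]'
python3 -m crank '[{"x":-0.18,"y":0.09,"z":0,"ax":0,"ay":0,"az":0,"claw":1},{"x":-0.18,"y":0.09,"z":0,"ax":0,"ay":0,"az":0,"claw":1},{"x":-0.18,"y":0.09,"z":0,"ax":0,"ay":0,"az":0,"claw":1},{"x":-0.18,"y":0.09,"z":0,"ax":0,"ay":0,"az":0,"claw":1},{"x":-0.18,"y":0.09,"z":0,"ax":0,"ay":0,"az":0,"claw":1}]'
python3 -m crank '[{"x":0,"y":0,"z":0.08,"ax":0,"ay":0,"az":0,"claw":1},{"x":0,"y":0,"z":0.08,"ax":0,"ay":0,"az":0,"claw":1},{"x":0,"y":0,"z":0.08,"ax":0,"ay":0,"az":0,"claw":1},{"x":0,"y":0,"z":0.08,"ax":0,"ay":0,"az":0,"claw":1},{"x":0,"y":0,"z":0.08,"ax":0,"ay":0,"az":0,"claw":1}]'
python3 -c "
from h import *
where(-.155,-.0305)
cv2.imwrite('pics/w1.png',camera('wrist')['color']);cv2.imwrite('pics/t1.png',cv2.resize(camera('top')['color'][130:290,270:530],None,fx=3,fy=3))"
```

```text
time: 1.45
ee_pos: [0.508, 0.0613, 0.2226]
eef_rot: [0.828, 0.561, 0.0, 0.0]
ft_force: [1.1, -0.2, 0.0]
width: 0.0015
time: 1.87
ee_pos: [0.525, -0.1395, 0.2228]
eef_rot: [0.828, 0.561, 0.0, 0.0]
ft_force: [0.2, -0.0, -0.6]
width: 0.0003
time: 2.28
ee_pos: [0.5263, -0.1362, 0.1444]
eef_rot: [0.827, 0.562, 0.001, 0.0]
ft_force: [0.8, -0.2, 0.1]
width: 0.0006
t 2.28 feeder xyz -0.1386 -0.0188 0.1444 head err -0.0009 tilt [ 1.5e-03 -2.0e-04 -1.0e+00] F [ 0.83 -0.23  0.11] w 0.0006
tool shift [-0.0164  0.0117  0.    ]
```

View pics/w1.png

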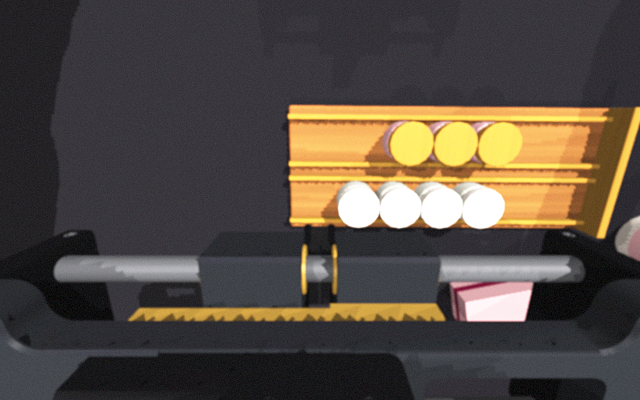

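The wrist view shows the rails level in the image, so the heading matches. The white row's last lid is at (358,205) and the pink row's at (410,143). I'll shift behind the white row, then go down.

```bash
python3 -m crank '[{"x":-0.019,"y":0.012,"z":0,"ax":0,"ay":0,"az":0,"claw":1},{"x":-0.019,"y":0.012,"z":0.04,"ax":0,"ay":0,"az":0,"claw":1},{"x":-0.019,"y":0.012,"z":0.07,"ax":0,"ay":0,"az":0,"claw":1},{"x":-0.019,"y":0.012,"z":0.08,"ax":0,"ay":0,"az":0,"claw":1},{"x":-0.019,"y":0.012,"z":0.08,"ax":0,"ay":0,"az":0,"claw":1}]'
python3 -c "
from h import *
where(-.157,-.0305)
cv2.imwrite('pics/w2.png',camera('wrist')['color']);cv2.imwrite('pics/s2.png',camera('scene')['color'][:,:])"
```

```text
time: 2.8
ee_pos: [0.5288, -0.1578, 0.0616]
eef_rot: [0.827, 0.562, -0.001, -0.001]
ft_force: [-0.6, 0.0, -0.1]
width: 0.0006
t 2.8 feeder xyz -0.1577 -0.0291 0.0616 head err -0.001 tilt [-2.6e-03  4.0e-04 -1.0e+00] F [-0.57  0.04 -0.12] w 0.0006
tool shift [ 0.0007  0.0014 -0.    ]
```

View pics/s2.png

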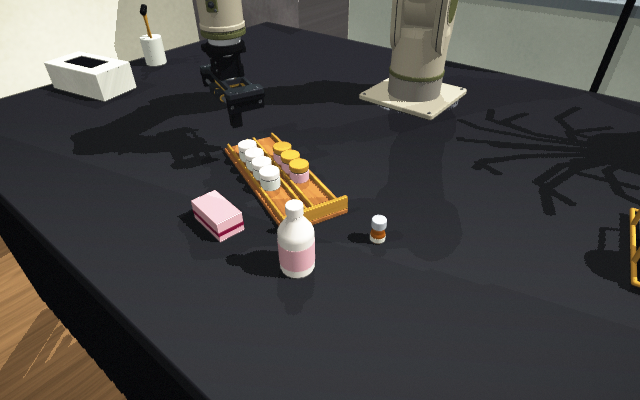

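The scene view shows the last white jar at about (247,147), with the gripper behind it near (235,100). I'll check where the TCP should appear by calibration.

```bash
python3 -c "
from h import *
c=camera('scene'); print(proj(c,r.read_state()['ee_pos']),proj(c,[.5514,-.1023,.046]),proj(c,[.5418,.0374,.046]))
cv2.imwrite('pics/s3.png',cv2.resize(c['color'][60:210,170:370],None,fx=4,fy=4,interpolation=2))"
```

```text
(np.float64(235.2394462396702), np.float64(125.44620575484434)) (np.float64(246.73693828763214), np.float64(144.18557485180878)) (np.float64(298.3164874200447), np.float64(163.93089549190984))
```

View pics/s3.png

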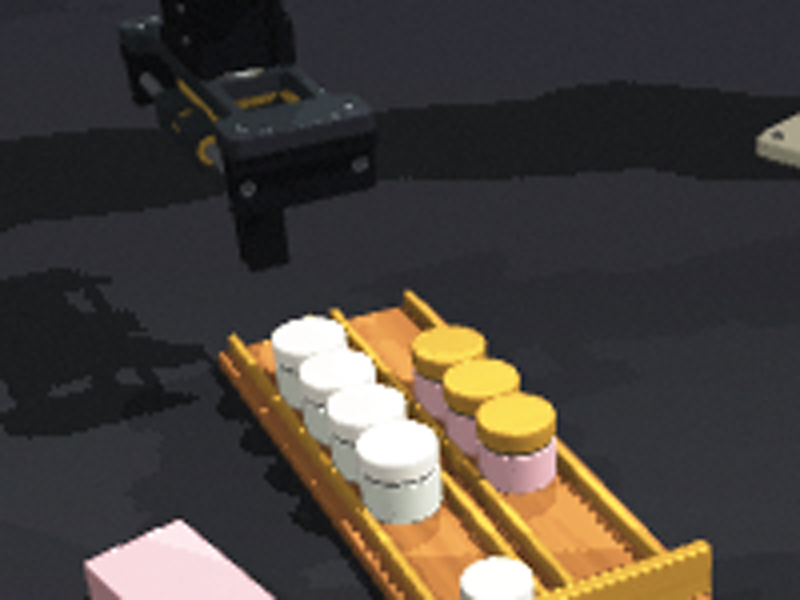

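The fingertip appears at (236,127), matching the projected (235,125), and it is centred behind the white lane. I'll lower it and begin pushing.

```bash
python3 -m crank '[{"x":0,"y":0.001,"z":0.02,"ax":0,"ay":0,"az":0,"claw":1},{"x":0,"y":0.001,"z":0.038,"ax":0,"ay":0,"az":0,"claw":1},{"x":0,"y":0.001,"z":0.038,"ax":0,"ay":0,"az":0,"claw":1},{"x":0.005,"y":0.001,"z":0.038,"ax":0,"ay":0,"az":0,"claw":1},{"x":0.01,"y":0.001,"z":0.038,"ax":0,"ay":0,"az":0,"claw":1}]'
python3 -c "
from h import *
where(-.133,-.0305)"
python3 -m crank '[{"x":0.004,"y":0,"z":0,"ax":0,"ay":0,"az":0,"claw":1},{"x":0.008,"y":0,"z":0,"ax":0,"ay":0,"az":0,"claw":1},{"x":0.012,"y":0,"z":0,"ax":0,"ay":0,"az":0,"claw":1},{"x":0.016,"y":0,"z":0,"ax":0,"ay":0,"az":0,"claw":1},{"x":0.02,"y":0,"z":0,"ax":0,"ay":0,"az":0,"claw":1}]'
python3 -c "
from h import *
where(-.025,-.0305)"
```

```text
time: 3.37
ee_pos: [0.5355, -0.1495, 0.0264]
eef_rot: [0.827, 0.562, 0.001, 0.001]
ft_force: [-0.1, -0.4, 0.9]
width: 0.0002
t 3.37 feeder xyz -0.1476 -0.0322 0.0264 head err 0.0003 tilt [ 2.4e-03 -1.0e-04 -1.0e+00] F [-0.09 -0.35  0.91] w 0.0002
tool shift [ 0.0146 -0.0017  0.    ]
time: 3.78
ee_pos: [0.5419, -0.1305, 0.0248]
eef_rot: [0.827, 0.562, 0.0, 0.0]
ft_force: [-0.6, -3.5, 1.6]
width: 0.0004
t 3.78 feeder xyz -0.1276 -0.0311 0.0248 head err -0.0005 tilt [ 2.e-04 -1.e-04 -1.e+00] F [-0.61 -3.54  1.56] w 0.0004
tool shift [ 0.1026 -0.0006 -0.    ]
```

```bash
for i in 1 2 3; do python3 -m crank '[{"x":0.005,"y":0,"z":0,"ax":0,"ay":0,"az":0,"claw":1},{"x":0.01,"y":0,"z":0,"ax":0,"ay":0,"az":0,"claw":1},{"x":0.015,"y":0,"z":0,"ax":0,"ay":0,"az":0,"claw":1},{"x":0.02,"y":0,"z":0,"ax":0,"ay":0,"az":0,"claw":1},{"x":0.025,"y":0,"z":0,"ax":0,"ay":0,"az":0,"claw":1}]' | grep force; python3 -c "
from h import *
where(-.025,-.0305)"; done
python3 -c "
from h import *
cv2.imwrite('pics/t2.png',cv2.resize(camera('top')['color'][130:290,270:490],None,fx=3.6,fy=3.6,interpolation=2))"
```

```text
ft_force: [-2.1, -4.8, 4.3]
t 4.2 feeder xyz -0.103 -0.0312 0.0246 head err 0.0001 tilt [ 1.e-04 -4.e-04 -1.e+00] F [-2.13 -4.81  4.32] w 0.0003
tool shift [ 0.078  -0.0007 -0.    ]
ft_force: [-2.4, -5.5, 4.0]
t 4.62 feeder xyz -0.0779 -0.0311 0.0246 head err -0.0 tilt [ 0.e+00 -3.e-04 -1.e+00] F [-2.37 -5.54  3.96] w 0.0004
tool shift [ 0.0529 -0.0006 -0.    ]
ft_force: [-1.8, -4.2, 4.3]
t 5.03 feeder xyz -0.0529 -0.031 0.0246 head err -0.0 tilt [-1.e-04 -3.e-04 -1.e+00] F [-1.76 -4.18  4.31] w 0.0004
tool shift [ 0.0279 -0.0005 -0.    ]
```

View pics/t2.png

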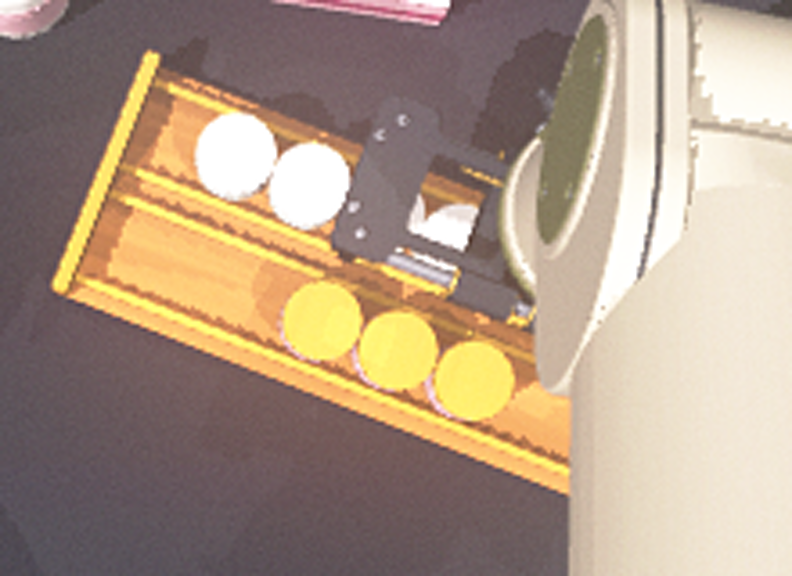

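The white train is moving straight. Its front lid is at (236,155), which leaves about 28–32 mm to the stop.

```bash
python3 -m crank '[{"x":0.004,"y":0,"z":0,"ax":0,"ay":0,"az":0,"claw":1},{"x":0.008,"y":0,"z":0,"ax":0,"ay":0,"az":0,"claw":1},{"x":0.012,"y":0,"z":0,"ax":0,"ay":0,"az":0,"claw":1},{"x":0.016,"y":0,"z":0,"ax":0,"ay":0,"az":0,"claw":1},{"x":0.02,"y":0,"z":0,"ax":0,"ay":0,"az":0,"claw":1}]' | grep force
for i in 1 2; do python3 -m crank '[{"x":0.001,"y":0,"z":0,"ax":0,"ay":0,"az":0,"claw":1},{"x":0.002,"y":0,"z":0,"ax":0,"ay":0,"az":0,"claw":1},{"x":0.003,"y":0,"z":0,"ax":0,"ay":0,"az":0,"claw":1},{"x":0.004,"y":0,"z":0,"ax":0,"ay":0,"az":0,"claw":1},{"x":0.005,"y":0,"z":0,"ax":0,"ay":0,"az":0,"claw":1}]' | grep force; python3 -c "
from h import *
where()"; done
```

```text
ft_force: [-2.7, -5.0, 4.8]
ft_force: [-2.2, -5.3, 5.1]
t 5.92 feeder xyz -0.0286 -0.031 0.0246 head err 0.0003 tilt [-2.e-04 -4.e-04 -1.e+00] F [-2.22 -5.27  5.09] w 0.0003
ft_force: [-2.2, -3.6, 6.3]
t 6.33 feeder xyz -0.0236 -0.031 0.0246 head err 0.0003 tilt [-2.e-04 -4.e-04 -1.e+00] F [-2.24 -3.62  6.29] w 0.0006
```

```bash
python3 -m crank '[{"x":0.0005,"y":0,"z":0,"ax":0,"ay":0,"az":0,"claw":1},{"x":0.001,"y":0,"z":0,"ax":0,"ay":0,"az":0,"claw":1},{"x":0.0015,"y":0,"z":0,"ax":0,"ay":0,"az":0,"claw":1},{"x":0.002,"y":0,"z":0,"ax":0,"ay":0,"az":0,"claw":1},{"x":0.0025,"y":0,"z":0,"ax":0,"ay":0,"az":0,"claw":1}]' | grep force
python3 -c "
from h import *
where()
cv2.imwrite('pics/t3.png',cv2.resize(camera('top')['color'][130:290,270:490],None,fx=3.6,fy=3.6,interpolation=2))"
```

```text
ft_force: [-2.1, -5.6, 4.8]
t 6.75 feeder xyz -0.0211 -0.031 0.0246 head err 0.0003 tilt [-2.e-04 -4.e-04 -1.e+00] F [-2.11 -5.57  4.76] w 0.0007
```

View pics/t3.png

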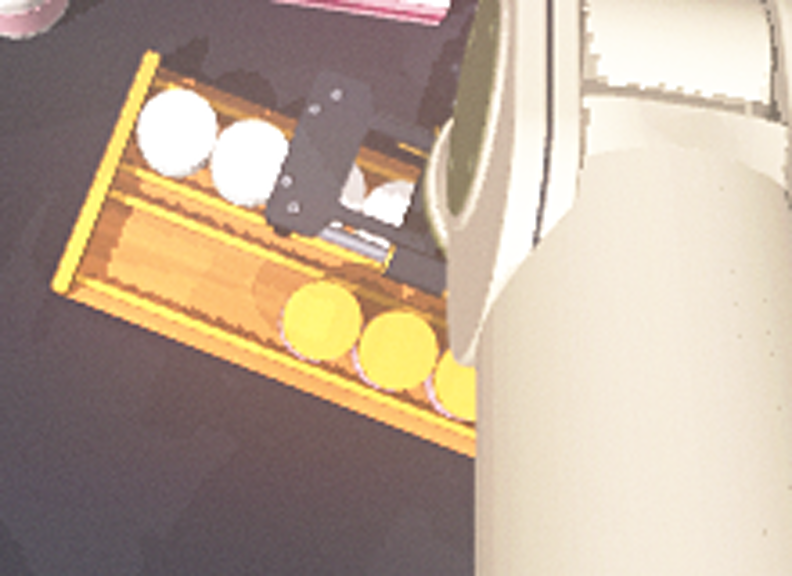

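The front white lid at (178,131) is within about 2–4 mm of the stop edge. I'll continue in small steps until the force rises.

```bash
for i in 1 2; do python3 -m crank '[{"x":0.0005,"y":0,"z":0,"ax":0,"ay":0,"az":0,"claw":1},{"x":0.001,"y":0,"z":0,"ax":0,"ay":0,"az":0,"claw":1},{"x":0.0015,"y":0,"z":0,"ax":0,"ay":0,"az":0,"claw":1},{"x":0.002,"y":0,"z":0,"ax":0,"ay":0,"az":0,"claw":1},{"x":0.002,"y":0,"z":0,"ax":0,"ay":0,"az":0,"claw":1}]' | grep force
python3 -c "
from h import *
where()"; done
```

```text
ft_force: [-1.3, -4.6, 4.6]
t 7.22 feeder xyz -0.019 -0.031 0.0246 head err 0.0002 tilt [-1.e-04 -3.e-04 -1.e+00] F [-1.33 -4.58  4.62] w 0.0006
ft_force: [-5.2, -8.9, 7.2]
t 7.63 feeder xyz -0.0187 -0.031 0.0246 head err 0.0014 tilt [-0.0012 -0.0018 -1.    ] F [-5.16 -8.85  7.23] w 0.0005
```

The force rose to 10 N and the tool stalled at x = -18.7 mm, so the white row is home. I'll back off, rise and cross to behind the pink row.

```bash
python3 -m crank '[{"x":-0.005,"y":0,"z":0,"ax":0,"ay":0,"az":0,"claw":1},{"x":-0.015,"y":0,"z":0,"ax":0,"ay":0,"az":0,"claw":1},{"x":-0.025,"y":0,"z":0,"ax":0,"ay":0,"az":0,"claw":1},{"x":-0.025,"y":0,"z":-0.03,"ax":0,"ay":0,"az":0,"claw":1},{"x":-0.025,"y":0,"z":-0.065,"ax":0,"ay":0,"az":0,"claw":1}]'|grep ee_pos
python3 -m crank '[{"x":-0.02,"y":0,"z":-0.02,"ax":0,"ay":0,"az":0,"claw":1},{"x":-0.05,"y":-0.02,"z":-0.02,"ax":0,"ay":0,"az":0,"claw":1},{"x":-0.07,"y":-0.04,"z":-0.02,"ax":0,"ay":0,"az":0,"claw":1},{"x":-0.07,"y":-0.061,"z":-0.02,"ax":0,"ay":0,"az":0,"claw":1},{"x":-0.07,"y":-0.061,"z":-0.02,"ax":0,"ay":0,"az":0,"claw":1}]'|grep ee_pos
python3 -c "
from h import *
where(-.112,.031)"
```

```text
ee_pos: [0.5709, -0.0515, 0.0879]
ee_pos: [0.4873, -0.0934, 0.1091]
t 8.47 feeder xyz -0.1133 0.0333 0.1091 head err 0.002 tilt [-0.0019  0.0022 -1.    ] F [1.17 0.57 0.53] w 0.0002
tool shift [ 0.0013  0.0023 -0.    ]
```

```bash
python3 -m crank '[{"x":0,"y":0.001,"z":0,"ax":0,"ay":0,"az":0,"claw":1},{"x":0,"y":0.001,"z":0.03,"ax":0,"ay":0,"az":0,"claw":1},{"x":0,"y":0.001,"z":0.06,"ax":0,"ay":0,"az":0,"claw":1},{"x":0,"y":0.001,"z":0.084,"ax":0,"ay":0,"az":0,"claw":1},{"x":0,"y":0.001,"z":0.084,"ax":0,"ay":0,"az":0,"claw":1}]'|grep force
python3 -c "
from h import *
where(-.08,.031)"
python3 -m crank '[{"x":0.004,"y":0,"z":0,"ax":0,"ay":0,"az":0,"claw":1},{"x":0.008,"y":0,"z":0,"ax":0,"ay":0,"az":0,"claw":1},{"x":0.012,"y":0,"z":0,"ax":0,"ay":0,"az":0,"claw":1},{"x":0.016,"y":0,"z":0,"ax":0,"ay":0,"az":0,"claw":1},{"x":0.02,"y":0,"z":0,"ax":0,"ay":0,"az":0,"claw":1}]'|grep force
python3 -c "
from h import *
where(.021,.031)"
```

```text
ft_force: [-1.4, -0.4, -1.2]
t 8.88 feeder xyz -0.1121 0.0313 0.0215 head err -0.0011 tilt [-6.4e-03 -4.0e-04 -1.0e+00] F [-1.38 -0.4  -1.17] w 0.0004
tool shift [ 0.0321  0.0003 -0.0001]
ft_force: [-1.1, -0.3, 0.1]
t 9.3 feeder xyz -0.0905 0.0283 0.0266 head err -0.0009 tilt [ 2.e-03  5.e-04 -1.e+00] F [-1.07 -0.28  0.13] w 0.0006
tool shift [ 1.115e-01 -2.600e-03  1.000e-04]
```

```bash
python3 -m crank '[{"x":0,"y":-0.0025,"z":0,"ax":0,"ay":0,"az":0,"claw":1},{"x":0.004,"y":-0.0025,"z":0,"ax":0,"ay":0,"az":0,"claw":1},{"x":0.008,"y":-0.0025,"z":0,"ax":0,"ay":0,"az":0,"claw":1},{"x":0.012,"y":-0.0025,"z":0,"ax":0,"ay":0,"az":0,"claw":1},{"x":0.016,"y":-0.0025,"z":0,"ax":0,"ay":0,"az":0,"claw":1}]'|grep force
for i in 1 2 3; do python3 -m crank '[{"x":0.005,"y":0,"z":0,"ax":0,"ay":0,"az":0,"claw":1},{"x":0.01,"y":0,"z":0,"ax":0,"ay":0,"az":0,"claw":1},{"x":0.015,"y":0,"z":0,"ax":0,"ay":0,"az":0,"claw":1},{"x":0.02,"y":0,"z":0,"ax":0,"ay":0,"az":0,"claw":1},{"x":0.025,"y":0,"z":0,"ax":0,"ay":0,"az":0,"claw":1}]' | grep force; python3 -c "
from h import *
where(.021,.031)"; done
```

```text
ft_force: [-0.9, -3.4, 2.6]
ft_force: [-1.4, -4.5, 3.3]
t 10.13 feeder xyz -0.0502 0.0315 0.0256 head err -0.0002 tilt [ 0.e+00 -1.e-04 -1.e+00] F [-1.44 -4.51  3.33] w 0.0003
tool shift [ 0.0712  0.0005 -0.    ]
ft_force: [-1.5, -4.6, 4.4]
t 10.55 feeder xyz -0.0251 0.0315 0.0256 head err -0.0002 tilt [-0.e+00  1.e-04 -1.e+00] F [-1.46 -4.63  4.35] w 0.0005
tool shift [0.0461 0.0006 0.    ]
ft_force: [-2.6, -3.7, 5.5]
t 10.97 feeder xyz -0.0001 0.0316 0.0255 head err -0.0003 tilt [-1.e-04  1.e-04 -1.e+00] F [-2.56 -3.71  5.51] w 0.0006
tool shift [0.0211 0.0006 0.    ]
```

```bash
python3 -m crank '[{"x":0.003,"y":0,"z":0,"ax":0,"ay":0,"az":0,"claw":1},{"x":0.006,"y":0,"z":0,"ax":0,"ay":0,"az":0,"claw":1},{"x":0.009,"y":0,"z":0,"ax":0,"ay":0,"az":0,"claw":1},{"x":0.012,"y":0,"z":0,"ax":0,"ay":0,"az":0,"claw":1},{"x":0.014,"y":0,"z":0,"ax":0,"ay":0,"az":0,"claw":1}]' | grep force
python3 -m crank '[{"x":0.001,"y":0,"z":0,"ax":0,"ay":0,"az":0,"claw":1},{"x":0.002,"y":0,"z":0,"ax":0,"ay":0,"az":0,"claw":1},{"x":0.003,"y":0,"z":0,"ax":0,"ay":0,"az":0,"claw":1},{"x":0.004,"y":0,"z":0,"ax":0,"ay":0,"az":0,"claw":1},{"x":0.005,"y":0,"z":0,"ax":0,"ay":0,"az":0,"claw":1}]' | grep force
python3 -c "
from h import *
where(.021,.031)"
python3 -m crank '[{"x":0.0005,"y":0,"z":0,"ax":0,"ay":0,"az":0,"claw":1},{"x":0.001,"y":0,"z":0,"ax":0,"ay":0,"az":0,"claw":1},{"x":0.0015,"y":0,"z":0,"ax":0,"ay":0,"az":0,"claw":1},{"x":0.002,"y":0,"z":0,"ax":0,"ay":0,"az":0,"claw":1},{"x":0.002,"y":0,"z":0,"ax":0,"ay":0,"az":0,"claw":1}]' | grep force
python3 -c "
from h import *
where(.021,.031)"
```

```text
ft_force: [-1.9, -4.3, 5.1]
ft_force: [-1.5, -4.4, 3.4]
t 11.8 feeder xyz 0.0185 0.0316 0.0255 head err -0.0002 tilt [-0.e+00  1.e-04 -1.e+00] F [-1.54 -4.43  3.42] w 0.0006
tool shift [0.0025 0.0006 0.    ]
ft_force: [-0.6, -3.7, 3.6]
t 12.22 feeder xyz 0.0206 0.0316 0.0255 head err -0.0004 tilt [ 0.e+00  2.e-04 -1.e+00] F [-0.59 -3.7   3.61] w 0.0006
tool shift [0.0004 0.0006 0.    ]
```

```bash
python3 -m crank '[{"x":0.0005,"y":0,"z":0,"ax":0,"ay":0,"az":0,"claw":1},{"x":0.001,"y":0,"z":0,"ax":0,"ay":0,"az":0,"claw":1},{"x":0.0015,"y":0,"z":0,"ax":0,"ay":0,"az":0,"claw":1},{"x":0.002,"y":0,"z":0,"ax":0,"ay":0,"az":0,"claw":1},{"x":0.002,"y":0,"z":0,"ax":0,"ay":0,"az":0,"claw":1}]' | grep force
python3 -c "
from h import *
where(.021,.031)"
```

```text
ft_force: [-2.6, -6.7, 6.6]
t 12.63 feeder xyz 0.0216 0.0315 0.0255 head err 0.0004 tilt [-7.e-04 -7.e-04 -1.e+00] F [-2.64 -6.71  6.57] w 0.0004
tool shift [-0.0006  0.0005  0.    ]
```

```bash
python3 -m crank '[{"x":0.0005,"y":0,"z":0,"ax":0,"ay":0,"az":0,"claw":1},{"x":0.001,"y":0,"z":0,"ax":0,"ay":0,"az":0,"claw":1},{"x":0.001,"y":0,"z":0,"ax":0,"ay":0,"az":0,"claw":1},{"x":0.001,"y":0,"z":0,"ax":0,"ay":0,"az":0,"claw":1},{"x":0.001,"y":0,"z":0,"ax":0,"ay":0,"az":0,"claw":1}]' | grep force
python3 -c "
from h import *
where()"
python3 -m crank '[{"x":-0.005,"y":0,"z":0,"ax":0,"ay":0,"az":0,"claw":1},{"x":-0.015,"y":0,"z":0,"ax":0,"ay":0,"az":0,"claw":1},{"x":-0.03,"y":0,"z":0,"ax":0,"ay":0,"az":0,"claw":1},{"x":-0.03,"y":0,"z":-0.03,"ax":0,"ay":0,"az":0,"claw":1},{"x":-0.03,"y":0,"z":-0.07,"ax":0,"ay":0,"az":0,"claw":1}]'|grep ee_pos
for i in 1 2; do python3 -m crank '[{"x":-0.03,"y":0,"z":-0.04,"ax":0,"ay":0,"az":0,"claw":1},{"x":-0.07,"y":0,"z":-0.04,"ax":0,"ay":0,"az":0,"claw":1},{"x":-0.1,"y":0,"z":-0.04,"ax":0,"ay":0,"az":0,"claw":1},{"x":-0.13,"y":0,"z":-0.04,"ax":0,"ay":0,"az":0,"claw":1},{"x":-0.13,"y":0,"z":-0.04,"ax":0,"ay":0,"az":0,"claw":1}]'|grep ee_pos; done
python3 -c "
from h import *
where()
cv2.imwrite('pics/t4.png',cv2.resize(camera('top')['color'][130:290,270:490],None,fx=3.6,fy=3.6,interpolation=2))
cv2.imwrite('pics/s4.png',camera('scene')['color'])"
```

```text
ft_force: [-5.0, -9.0, 8.0]
t 13.05 feeder xyz 0.0217 0.0316 0.0255 head err 0.001 tilt [-0.0014 -0.0014 -1.    ] F [-5.03 -9.04  8.04] w 0.0009
ee_pos: [0.5251, 0.0032, 0.0934]
ee_pos: [0.4775, -0.1223, 0.1358]
ee_pos: [0.429, -0.2425, 0.1758]
t 14.3 feeder xyz -0.2734 0.0324 0.1758 head err 0.0077 tilt [ 7.e-04 -8.e-04 -1.e+00] F [-0.38 -0.57 -0.14] w 0.0003
```

View pics/t4.png

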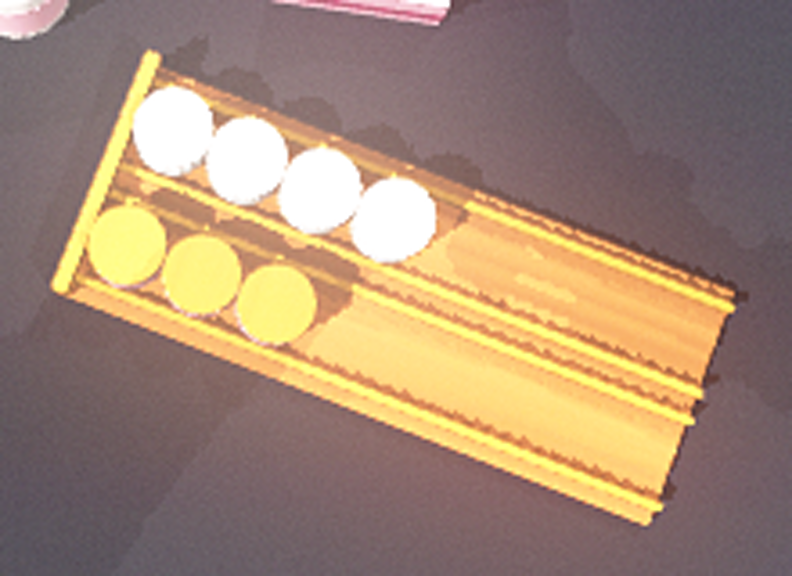

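View pics/s4.png

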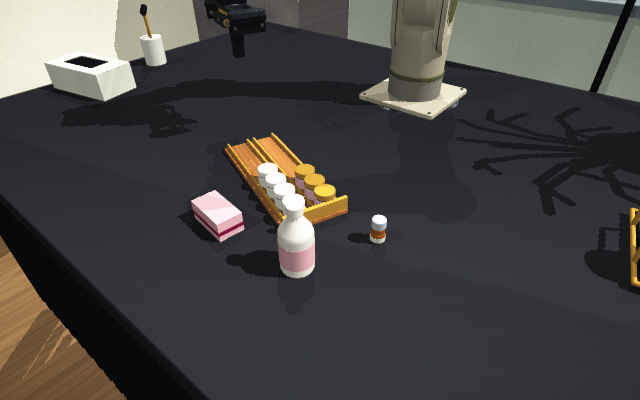

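Both rows sit against the stop, upright and touching. The white lids run from (173,130) to (394,220) and the pink ones from (127,245) to (276,305). The bystanders are unmoved and the hand is clear. I'll hand in after one numeric check.

```bash
python3 -c "
from h import *
c=camera('top')
for u,v in[(173,130),(247,160),(320,190),(394,220),(127,245),(202,275),(276,305)]:
    p=ray(c,u/3.6+269.64,v/3.6+129.64,.046)[:2]-O; print((p@X).round(4),(p@Y).round(4))
print(close_job())"
```

```text
0.131 -0.0313
0.0911 -0.0305
0.0518 -0.0295
0.0121 -0.0288
0.1315 0.0308
0.0914 0.0313
0.0518 0.032
the job is handed in; nothing more can be done
None
```

Both rows are closed up against the brass end stop, and the job is handed in. I pushed the white row first, then the pink, with shut fingertips behind the last jar only. I kept going until the tool stalled and the pushing force rose from about 5 N to about 10 N, well under the 50 N limit. The hand was then raised clear behind the feeder, about 14 s into the 51 s allowed.

**Jar positions:** the last top-camera check put every jar within about 2 mm of its place, inside the 4 mm allowed.

| Row | Feeder x, front to last (mm) | y (mm) |
|---|---|---|
| White | 131, 91, 52, 12 | -29 to -31 |
| Pink | 131.5, 91, 52 | 31 to 32 |

All x values read 1 to 2 mm high, which is within the roughly 2 mm camera calibration.

**Other checks:** the jars look upright in both views. The bottle, vial and carton appear unmoved in the scene picture, but I only compared them by eye and did not measure them. No check failed.

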